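Clear the slotted plate and tidy the goldsmith's bench

ROBOT

A 7-joint arm with a two-finger parallel gripper is mounted at the origin on the work surface. World frame = base frame: x ahead of the robot, y to its left, z up, the work surface at z = 0. Lengths are in m, angles in rad, forces in N, time in s.
With the tool pointing down it reaches from about 0.4 to 0.925 m from the base axis. Payload 5.6 kg.
Tool frame: the origin (TCP) lies at the very end of the fingers, on their centre line; the grasp point (between the pads) lies 19 mm behind it (robot.grip_depth is the distance from the TCP to the grasp point, in m); z points along the fingers, y is the line along which they close (so a half turn about z gives the same grasp; the last joint's range is limited). The gripper opens to 85 mm and grips with 20 to 120 N. Pads are 22 mm wide; open, the fingers measure 114 mm over their backs; the gripper's body (76 mm by 85 mm) begins 54 mm behind the grasp point. The pads swing forward as they close: fully open they stand 13 mm farther back than shut.
Start: joints at [-1.155, 0.468, -0.012, 1.603, 0.006, 1.071, -0.056], TCP at [0.288, 0.583, 0.202] pointing down, gripper open.
Joint ranges: [-2.53, 2.53], [-0.31, 2.02], [-1.57, 1.55], [0.28, 2.44], [-1.29, 4.43], [0.15, 1.84], [-2.92, 2.92]. Speed limits (rad/s): [2.57, 2.57, 3.14, 3.14, 3.14, 3.14, 3.14].

INTERFACE

Orientations are given as a rotation vector (axis times angle).
In Python, from rig import robot gives the robot as it stands. Calls block until the motion is done:
- robot.move_to(position, orientation): joint-space move of the TCP to a pose.
- robot.move_linear(position, v=0.15, orientation=None, max_force=None): straight line of the TCP; orientation=None keeps the orientation; v is the mean speed in m/s. With max_force (N) it stops when the force on the tool has changed by that much, and returns True; else False.
- robot.move_joints(angles): joint-space move.
- robot.open_gripper() and robot.close_gripper(grasp_force=None): open the fingers fully, or close them until they stop; grasp_force is the grip in N (None keeps the last).
- robot.pause(seconds).
- robot.ik(position, orientation): joint angles nearest the present ones, or None.
- robot.get_image(name): name is "side" or "top" or "wrist"; returns the picture (384x512x3 uint8, red, green, blue); there is no depth.
- robot.camera_model(name): a dict with "vertical_fov" (degrees; the focal length in pixels is half the picture's height over the tangent of half this angle, whatever the lens; pixels are square), "cx", "cy" (the principal point, pixels), "R" (3x3) and "t" (3): a world point X has camera coordinates R X + t. Camera axes: x right, y down, z forward; pixel columns grow to the right and rows downward; lengths in m; the calibration is good to about 2 mm. The wrist camera is an equidistant fisheye: a pixel r from the principal point sees the ray r / f radians off the axis. A picture is of the moment at which its call begins: read the wrist's pose just before it. camera_model takes no time and is no camera call; for the wrist camera it gives the pose at the moment of the call.
A pose or a line that the arm cannot do raises robot.MotionError and nothing moves.
- robot.close_job(): hands the job in; it is judged then, once.
Readings, each from a call of its own:
- robot.read_clock(): time.
- robot.read_qpos(): joint angles.
- robot.read_qvel(): joint speeds.
- robot.read_joint_torque(): joint torques, N m.
- robot.read_position(): TCP position.
- robot.read_eef_rot(): TCP orientation.
- robot.read_wrist_force(): force on the tool from outside, world axes, zero at the start.
- robot.read_torque(): the same for the moment, N m.
- robot.read_width(): opening from 0.0 (shut) to 1.0 (fully open).
- robot.read_grasp_force(): force on a finger pad.
Only numpy, scipy, OpenCV 4.12 (cv2) and the standard library are available. Lean on these libraries where they do the work, as an engineer would, in place of code of your own. Each camera call takes 0.05 s, during which the arm holds its last target. There are 200 camera calls.

TASK

Clean down this corner of the goldsmith's bench: push in the extractor's selector dial and turn it clockwise from the white dot to the green dot and let it spring up, and with it left there use the scraper to drive every lodged scrap out of the open ends of the plate's slots into the red tray, never poking at the scraps in the slots with the fingers; only then push and turn the dial back to white and let it spring up. By the end the scraper must also be back upright in the middle of its rest, flange across both rails, and every fallen bottle must stand upright on the cork mat (at any time you like). Leave the pumice block, the tin and the clamp stand where they are.

Things in the scene. Friction and masses are not known exactly. Their poses are not given: they have to be found in the camera images.
- dial_grip (a point): grip point of the black selector dial on the control box: on its upright axis, 97 mm above the bench when up; z up, x towards the white pointer line. Round fluted grip 34 mm across, 30 mm tall, its top 9 mm above this point; it stands on a round skirt 52 mm across and 10 mm thick whose top face is 21 mm below this point and which turns and sinks with it
- selector: grey extractor control box, fixed, 110 mm (x) by 90 mm (y), 55 mm high; origin under its centre, with the dial on its top above it. Dots on its top round the dial, 39 mm from the axis: white (off), yellow (low) and green (run), each 0.65 rad clockwise from the one before, seen from above; yellow lies towards the box's +x
- dial_turn (a joint): turn of the dial, rad, growing clockwise from above: 0 white dot, 0.65 yellow, 1.30 green; end stops just beyond white and green. Locked by teeth at each of the three positions unless the dial is pushed in (about 0.1 rad of play)
- dial_push (a joint): how far the dial is pushed down, m: 0 up (locked), 0.009 bottom stop. A spring lifts it with 4 N at the top, 8.5 N at the bottom. It turns freely between positions only when at least 8 mm down; let up at a position it springs back to 0, let up between two it slides to one or hangs half down
- plate: steel fixture plate with dark slots, fixed, 150 mm (x) by 124 mm (y), top 47 mm above the bench; origin under its centre. Two T-slots along x, centred at y = +30 and -30 mm: open at the -x end (towards robot and tray), closed by a 12 mm wall at +x. Slot mouth 18 mm wide through an 8 mm thick lip, below it a channel 30 mm wide, 11 mm high, its floor 28 mm above the bench
- slot_left (a point): middle of the left (+y) slot's floor at its open end
- slot_right (a point): middle of the right (-y) slot's floor at its open end
- tray: red catch tray, 90 mm (x) by 136 mm (y), fixed against the open end of the plate; walls 30 mm high on three sides, none towards the plate; floor 3 mm thick; origin under its centre, axes as the plate's
- scraper: loose upright scraper, 160 g: steel blade 6 mm (x) by 10 mm (y), brass flange 34 mm (x) by 70 mm (y), wooden handle 24 x 24 mm. Origin at the blade's lower end, z up: blade 0 to 17 mm, flange 17 to 25, handle 25 to 85. With the blade in a slot and the flange, long side across the slot, on the plate, the blade clears the slot floor by 2 mm
- rest: wooden rest for the scraper, fixed, 80 mm (x) by 78 mm (y), at the left of the bench; origin under its centre. Two rails along its x, tops 40 mm above the bench, 38 mm gap between them. The scraper belongs upright in the middle, flange across both rails, blade hanging in the gap (scraper's origin 23 mm above the bench)
- mat: cork mat, fixed, 110 mm (x) by 250 mm (y), 3 mm thick; origin under its centre
- scrap1: brass scrap, 14 mm (x) by 23 mm (y) by 7 mm thick, 20 g, lodged in the left slot under its lips, somewhere between the open end and 21 mm beyond the plate's middle; origin in the middle of its underside; may be absent
- scrap2: copper scrap, 14 mm (x) by 23 mm (y) by 7 mm thick, 20 g, lodged in the left slot under its lips, somewhere between the open end and 21 mm beyond the plate's middle; origin in the middle of its underside; may be absent
- scrap3: brass scrap, 14 mm (x) by 23 mm (y) by 7 mm thick, 20 g, lodged in the right slot under its lips, somewhere between the open end and 21 mm beyond the plate's middle; origin in the middle of its underside; may be absent
- scrap4: copper scrap, 14 mm (x) by 23 mm (y) by 7 mm thick, 20 g, lodged in the right slot under its lips, somewhere between the open end and 21 mm beyond the plate's middle; origin in the middle of its underside; may be absent
- bottle1: small square white polish bottle with red label and cap, fallen on its side on the bench at the start: 36 x 36 mm, 66 mm tall, plus a cap 22 mm across and 16 mm tall; about 130 g; origin in the middle of its base, z towards the cap; may be absent
- bottle2: small square white polish bottle with yellow label and cap, fallen on its side on the bench at the start: 36 x 36 mm, 66 mm tall, plus a cap 22 mm across and 16 mm tall; about 130 g; origin in the middle of its base, z towards the cap; may be absent
- bottle3: small square white polish bottle with green label and cap, fallen on its side on the bench at the start: 36 x 36 mm, 66 mm tall, plus a cap 22 mm across and 16 mm tall; about 130 g; origin in the middle of its base, z towards the cap; may be absent
- pumice: bystander: tan pumice block 55 x 100 x 35 mm, loose
- tin: bystander: round metal tin, 52 mm across, 32 mm high, loose
- third_hand: bystander: clamp stand with a round black base 60 mm across, 82 mm high, loose
Not all that is in view belongs to the job. Leave any black look-alike of the bottle2 alone. What is shaped like the scraper but blue is not meant.

How it is judged:
By the outcome, as a careful person would: the job done as asked, in the order asked, and still so for the second after the job is handed in, with the robot touching nothing.
Of scrap1, scrap2, scrap3, scrap4 only 2 to 4 are there at a start; the rules pass over those that are not, and their reading is None.
Of bottle1, bottle2, bottle3 only 2 to 3 are there at a start; the rules pass over those that are not, and their reading is None.
At some moment in a run one of bottle1, bottle2, bottle3 may be knocked a few centimetres aside while the robot is not near it.
It also fails if it takes over 210 s, if anything falls off the work surface, if the arm or the gripper's body presses on something with over 40 N, if the wrist force passes 120 N, or if a joint passes its speed limit or range.

## Working session

There is one attempt and no reset: what is moved stays moved. The work goes in short steps, each a Python script; the robot and the scene stay as the last script left them, time stands still between calls to the robot, and variables do not carry over. Pictures are saved under pics/ and viewed, at most 14 in all, crops included, and the job is handed in when it is done.

```bash
ls; mkdir -p pics
cat > h.py <<'E'
import numpy as np, cv2
from rig import robot
from scipy.spatial.transform import Rotation as Rn
def snap(n,f):
    m=robot.camera_model(n); im=robot.get_image(n); cv2.imwrite(f'pics/{f}.png',im[:,:,::-1]); 
    np.savez(f'pics/{f}.npz',im=im,n=n,**{k:np.array(v) for k,v in m.items()}); return im,m
def load(f):
    d=np.load(f'pics/{f}.npz'); return d['im'],{k:d[k] for k in d.files if k!='im'}
def ray(m,u,v):
    f=192/np.tan(np.radians(float(m['vertical_fov']))/2)
    x,y=u-float(m['cx']),v-float(m['cy'])
    if str(m.get('n','')) =='wrist':
        r=np.hypot(x,y)+1e-9; a=r/f; d=np.array([x/r*np.sin(a),y/r*np.sin(a),np.cos(a)])
    else: d=np.array([x/f,y/f,1.]); d/=np.linalg.norm(d)
    R=np.array(m['R']); return -R.T@np.array(m['t']), R.T@d
def onz(m,u,v,z):
    o,d=ray(m,u,v); return o+d*(z-o[2])/d[2]
def tri(m1,p1,m2,p2):
    o1,d1=ray(m1,*p1);o2,d2=ray(m2,*p2)
    A=np.stack([d1,-d2],1); s=np.linalg.lstsq(A,o2-o1,rcond=None)[0]
    a,b=o1+s[0]*d1,o2+s[1]*d2; return (a+b)/2,np.linalg.norm(a-b)
def proj(m,X):
    R=np.array(m['R']);c=R@np.array(X)+np.array(m['t']);f=192/np.tan(np.radians(float(m['vertical_fov']))/2)
    if str(m.get('n',''))=='wrist':
        r=np.hypot(c[0],c[1])+1e-12;a=np.arctan2(r,c[2]);return float(m['cx'])+f*a*c[0]/r,float(m['cy'])+f*a*c[1]/r
    return float(m['cx'])+f*c[0]/c[2],float(m['cy'])+f*c[1]/c[2]
def down(yaw):  # tool z down, tool y (closing line) at angle yaw+90deg ; tool x at yaw
    c,s=np.cos(yaw),np.sin(yaw)
    return Rn.from_matrix(np.array([[c,s,0],[s,-c,0],[0,0,-1]])).as_rotvec()
E
python3 - <<'E'
from h import *
for n in('top','side','wrist'):
    im,m=snap(n,n+'0'); print(n,m['vertical_fov'],-np.array(m['R']).T@m['t'],np.array(m['R'])[2])
a=cv2.imread('pics/top0.png');cv2.imwrite('pics/top0b.png',cv2.resize(a,(800,600)))
a=cv2.imread('pics/side0.png');cv2.imwrite('pics/side0b.png',cv2.resize(a,(800,600)))
print(robot.read_clock(),robot.read_eef_rot(),robot.read_width(),robot.grip_depth)
E
```

```text
pics
top 47.55682387864819 [0.47742948 0.04826403 1.27139355] [ 0.0580691  -0.00168561 -0.99831114]
side 42.308436851052356 [0.27386916 1.45500581 1.08141492] [ 0.15641251 -0.80709384 -0.56932826]
wrist 65.70646984690485 [0.22392561 0.61477009 0.37138763] [ 0.25100267 -0.12713708 -0.95960087]
0.15 [-7.14404102e-01 -3.05907154e+00  2.06718179e-03] 0.9989652644141933 0.0187
```

View pics/top0b.png

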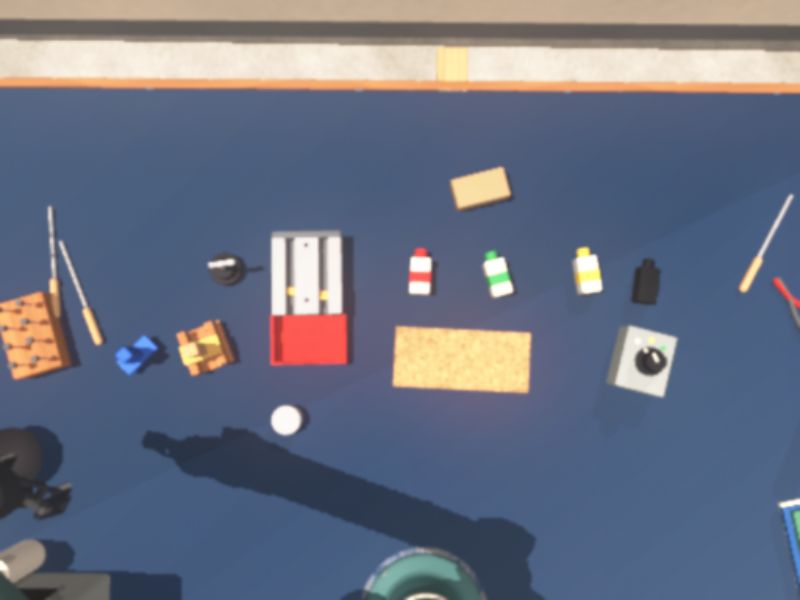

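View pics/side0b.png

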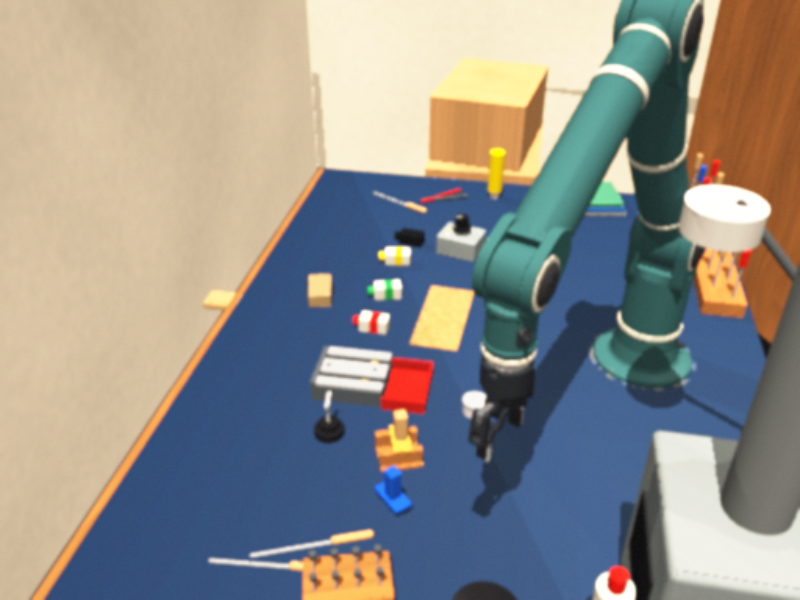

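The top picture (800x600) shows what could be mistaken for what I want:
- **Scraper:** the yellow/wood one in its rest at (205,347). The blue look-alike at (137,355) is not meant.
- **Bottles:** red (420,272), green (497,274) and yellow (588,272), all fallen. The black look-alike at (647,282) stays alone.
- **Dial:** at (650,360), with the white dot at about (638,343).
- **Scraps:** at about (291,292) and (323,295).
- **Mat:** at (462,360).

Next I'll take near views with the wrist camera.

Run:
```python
from h import *
for f,p in dict(wr=(0.46,0.37,0.25),wp=(0.55,0.22,0.25),wb=(0.55,-0.1,0.25),wd=(0.42,-0.40,0.25)).items():
    for yaw in (np.pi,np.pi*.75,np.pi*1.25,np.pi/2):
        q=robot.ik(p,down(yaw)); print(f,round(yaw,2),None if q is None else np.round(q,2))
    for yaw in (np.pi,np.pi*.75,np.pi*1.25,np.pi/2):
        try: robot.move_to(p,down(yaw)); break
        except robot.MotionError as e: print(e)
    snap('wrist',f)
    print(robot.read_clock())
ims=[cv2.imread(f'pics/{f}.png') for f in('wr','wp','wb','wd')]
g=np.vstack([np.hstack(ims[:2]),np.hstack(ims[2:])]);cv2.imwrite('pics/grid1.png',cv2.resize(g,(800,600)))
```

```text
wr 3.14 [-0.71  0.32 -0.03  1.7   0.01  1.12  0.83]
wr 2.36 [-0.84  0.32  0.13  1.71 -0.05  1.12  0.09]
wr 3.93 [-0.6   0.33 -0.17  1.69  0.06  1.12  1.57]
wr 1.57 [-0.97  0.32  0.29  1.72 -0.1   1.12 -0.64]
1.275
wp 3.14 [-0.47  0.32  0.05  1.7  -0.02  1.12  1.15]
wp 2.36 [-0.58  0.32  0.18  1.71 -0.06  1.12  0.4 ]
wp 3.93 [-0.37  0.33 -0.08  1.69  0.03  1.12  1.89]
wp 1.57 [-0.68  0.33  0.3   1.71 -0.11  1.12 -0.34]
2.0583
wb 3.14 [-0.04  0.26  0.2   1.79 -0.06  1.1   1.74]
wb 2.36 [-0.15  0.27  0.33  1.79 -0.1   1.1   1.  ]
wb 3.93 [ 0.04  0.26  0.1   1.78 -0.03  1.1   2.5 ]
wb 1.57 [-0.25  0.27  0.45  1.8  -0.13  1.1   0.24]
3.325
wd 3.14 [ 0.4   0.31  0.38  1.75 -0.13  1.11  2.39]
wd 2.36 [ 0.3   0.32  0.5   1.75 -0.17  1.11  1.64]
wd 3.93 [ 1.06  0.35 -0.45  1.7   0.17  1.13  2.92]
wd 1.57 [ 0.22  0.33  0.61  1.76 -0.21  1.12  0.9 ]
4.6167
```

View pics/grid1.png

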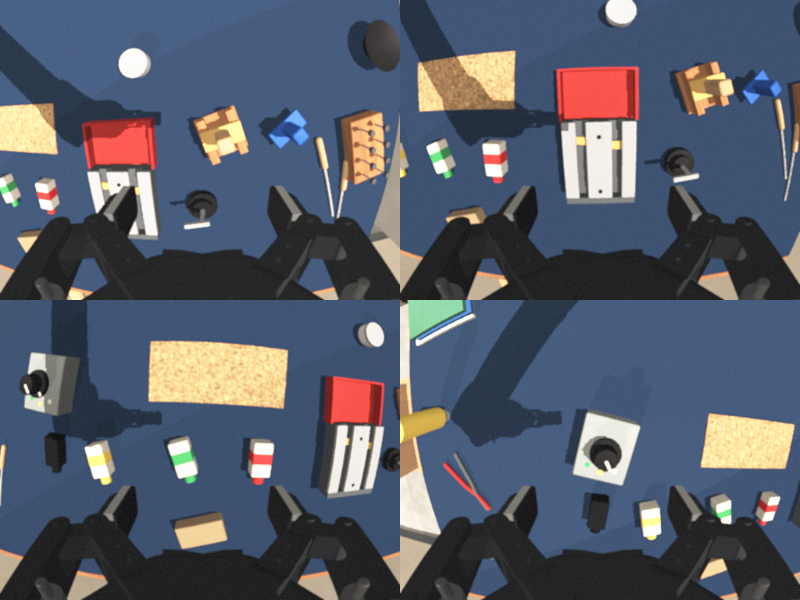

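The near views show:
- The tray with two brass scraps near the open ends of the slots.
- The scraper in its rest, with the blue look-alike beside it.
- The dial with its white pointer.
- The three bottles lying with their caps towards +x.

Next I'll check enlarged crops.

Run:
```python
from h import *
def c(f,x0,y0,w,h): 
    a=cv2.imread(f'pics/{f}.png')[y0:y0+h,x0:x0+w]; return cv2.resize(a,(400,300),interpolation=cv2.INTER_CUBIC)
# grid coordinates ->full res: x*1.28
g=np.vstack([np.hstack([c('wp',190,75,140,105*1),c('wr',230,120,140,105)]),
 np.hstack([c('wd',210,130,120,90),c('wb',20,150,340,255)])])
cv2.imwrite('pics/grid2.png',g)
```

```text
(no output)
```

View pics/grid2.png

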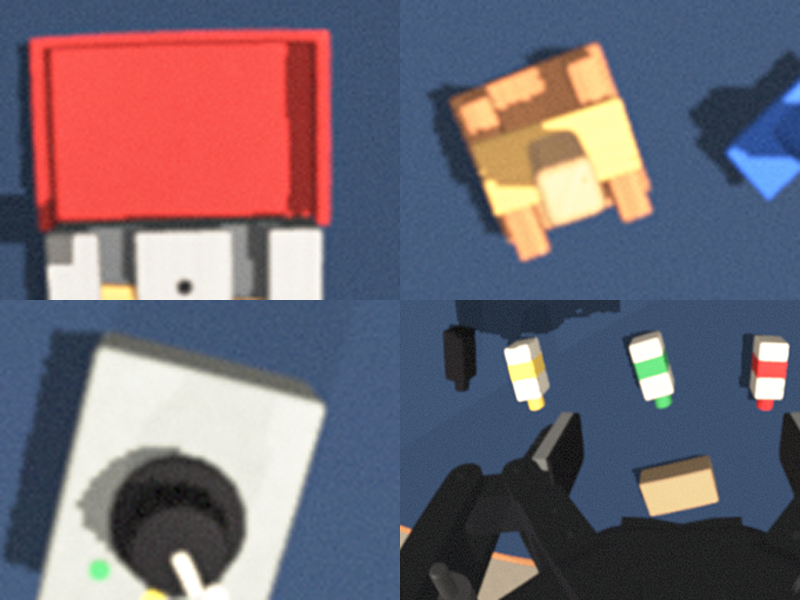

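The crops confirm my choices: the scraper is the yellow-handled one lying across the rails, and the dial pointer is at the white dot with green about 75° clockwise. The bottle labels are red, green and yellow. Next I'll measure from the top view and the wrist views.

```bash
cat > seg.py <<'E'
from h import *
def blobs(im,cond,amin):
    hsv=cv2.cvtColor(im,cv2.COLOR_RGB2HSV).astype(int);H,S,V=hsv[...,0],hsv[...,1],hsv[...,2]
    k=cond(H,S,V).astype(np.uint8)
    n,l,st,ce=cv2.connectedComponentsWithStats(k)
    out=[]
    for i in range(1,n):
        if st[i,4]>=amin:
            c=max(cv2.findContours((l==i).astype(np.uint8),cv2.RETR_EXTERNAL,cv2.CHAIN_APPROX_NONE)[0],key=len)
            out.append((int(st[i,4]),ce[i],cv2.boxPoints(cv2.minAreaRect(c)),c))
    return sorted(out,key=lambda o:-o[0])
C=dict(red=lambda H,S,V:((H<6)|(H>174))&(S>150)&(V>90),
 green=lambda H,S,V:(H>50)&(H<80)&(S>100)&(V>90),
 yellow=lambda H,S,V:(H>20)&(H<32)&(S>110)&(V>150),
 white=lambda H,S,V:(S<45)&(V>170),
 grey=lambda H,S,V:(S<60)&(V>120),
 brass=lambda H,S,V:(H>14)&(H<30)&(S>80)&(V>120),
 wood=lambda H,S,V:(H>3)&(H<30)&(S>60)&(V>60))
E
python3 - <<'E'
from seg import *
for f in('top0','wr','wp','wb','wd'):
    im,m=load(f)
    for k,z,a in(('red',.03,6),('green',.036,6),('yellow',.036,8),('grey',.047,150),('wood',.04,100)):
        for A,c,b,_ in blobs(im,C[k],a)[:9]:
            X=onz(m,*c,z)
            if 0.3<X[0]<.75 and abs(X[1])<.6:
                print(f,k,A,c.round(1),X[:2].round(3),[tuple(onz(m,*p,z)[:2].round(3)) for p in b] if A>150 else '')
E
```

```text
top0 red 1493 [197.4 217. ] [0.497 0.212] [(np.float64(0.454), np.float64(0.281)), (np.float64(0.542), np.float64(0.282)), (np.float64(0.543), np.float64(0.146)), (np.float64(0.455), np.float64(0.145))]
top0 red 60 [268.8 176.7] [0.613 0.009] 
top0 red 31 [269.  161.1] [0.658 0.009] 
top0 green 63 [318.7 177.8] [ 0.61  -0.133] 
top0 green 33 [313.8 162.8] [ 0.653 -0.119] 
top0 yellow 77 [375.7 176.2] [ 0.616 -0.295] 
top0 yellow 32 [134.  217.2] [0.495 0.391] 
top0 yellow 31 [372.9 160.7] [ 0.66  -0.287] 
top0 yellow 19 [123.9 229.9] [0.459 0.419] 
top0 grey 2281 [195.7 173.6] [0.619 0.216] [(np.float64(0.694), np.float64(0.285)), (np.float64(0.695), np.float64(0.152)), (np.float64(0.542), np.float64(0.15)), (np.float64(0.541), np.float64(0.282))]
top0 grey 2022 [288.3 214.4] [ 0.505 -0.045] [(np.float64(0.423), np.float64(0.105)), (np.float64(0.615), np.float64(0.055)), (np.float64(0.542), np.float64(-0.225)), (np.float64(0.351), np.float64(-0.173))]
top0 grey 1299 [410.1 230.7] [ 0.462 -0.387] [(np.float64(0.42), np.float64(-0.32)), (np.float64(0.533), np.float64(-0.35)), (np.float
[... 10367 characters left out ...]
), (np.float64(0.588), np.float64(-0.121)), (np.float64(0.599), np.float64(-0.168))]
wd grey 343 [370.5 260.1] [ 0.569 -0.229] [(np.float64(0.533), np.float64(-0.26)), (np.float64(0.524), np.float64(-0.242)), (np.float64(0.603), np.float64(-0.195)), (np.float64(0.612), np.float64(-0.215))]
wd grey 337 [474.3 253.3] [ 0.574 -0.018] [(np.float64(0.555), np.float64(-0.055)), (np.float64(0.56), np.float64(0.008)), (np.float64(0.597), np.float64(0.023)), (np.float64(0.589), np.float64(-0.043))]
wd wood 7097 [442.6 182.7] [ 0.449 -0.119] [(np.float64(0.496), np.float64(-0.216)), (np.float64(0.394), np.float64(-0.214)), (np.float64(0.403), np.float64(0.017)), (np.float64(0.531), np.float64(0.032))]
```

```bash
cat > dialm.py <<'E'
from seg import *
def m_(f):
    im,m=load(f); z=.055
    R={}
    near=lambda X:np.hypot(X[0]-.46,X[1]+.39)<.08
    for k,c in dict(g=C['green'],y=lambda H,S,V:(H>18)&(H<34)&(S>80)&(V>150),w=lambda H,S,V:(S<25)&(V>235)).items():
        R[k]=[(A,onz(m,*c_,z)[:2].round(4)) for A,c_,b,_ in blobs(im,c,3) if near(onz(m,*c_,z))]
    for A,c_,b,ct in blobs(im,lambda H,S,V:(S<50)&(V>150),300):
        if near(onz(m,*c_,z)):
            P=np.array([onz(m,*p[0],z)[:2] for p in ct],np.float32); r=cv2.minAreaRect(P); R['box']=r
    for z2,nm in((.106,'grip'),):
        for A,c_,b,ct in blobs(im,lambda H,S,V:(V<70),30):
            if near(onz(m,*c_,.09)): R['blk']=(A,onz(m,*c_,.09)[:2].round(4))
    return R
E
python3 - <<'E'
from dialm import *
robot.move_to((0.42,-.39,.17),down(np.pi*.75)); snap('wrist','wd2')
for f in('top0','wd','wd2'):
    print(f); [print('  ',k,v) for k,v in m_(f).items()]
im,m=load('wd2'); u,v=map(int,proj(m,[.463,-.388,.08])); print(u,v)
x=max(0,u-100);y=max(0,v-75)
cv2.imwrite('pics/wd2c.png',cv2.resize(cv2.cvtColor(im[y:y+150,x:x+200],cv2.COLOR_RGB2BGR),(600,450)))
print(x,y)
E
```

```text
top0
   g []
   y [(4, array([ 0.4987, -0.4025]))]
   w [(150, array([ 0.4662, -0.3617])), (87, array([ 0.4201, -0.4124])), (6, array([ 0.4686, -0.4095]))]
   box ((0.46181124448776245, -0.3918692171573639), (0.09218238294124603, 0.11168365925550461), 75.92083740234375)
   blk (68, array([ 0.4576, -0.3802]))
wd
   g [(16, array([ 0.4848, -0.4233]))]
   y [(29, array([ 0.497 , -0.4021]))]
   w [(2969, array([ 0.4529, -0.3899]))]
   box ((0.4601753354072571, -0.39291268587112427), (0.089545838534832, 0.10959383845329285), 75.81710052490234)
   blk (1105, array([ 0.4529, -0.3943]))
wd2
   g [(23, array([ 0.4853, -0.4241]))]
   y [(17, array([ 0.5   , -0.4026]))]
   w [(2063, array([ 0.4715, -0.3747])), (847, array([ 0.4184, -0.4122])), (12, array([ 0.4163, -0.3642])), (8, array([ 0.519 , -0.3663])), (7, array([ 0.4215, -0.3618])), (5, array([ 0.4368, -0.3837]))]
   box ((0.4602089822292328, -0.3924345374107361), (0.08904494345188141, 0.10912013053894043), 75.82838439941406)
   blk (1949, array([ 0.4536, -0.3896]))
291 214
191 139
```

View pics/wd2c.png

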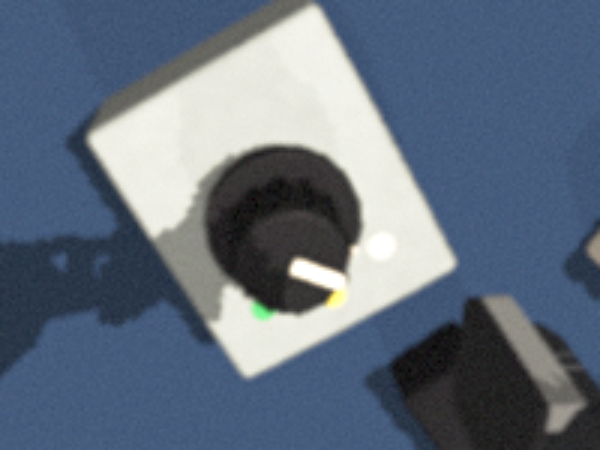

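The crop shows the white dot at (381,247), yellow at (337,297) and green at (263,312), and the pointer is on the white side. The box centre and dots fit a dial axis at (0.4602, -0.3925). Next I'll turn the dial.

```bash
cat > dial.py <<'E'
from h import *
def turn(cx,cy,yaw0,dyaw,z=.081):
    robot.open_gripper(); o=down(yaw0)
    robot.move_to((cx,cy,.17),o); print('touch',robot.move_linear((cx,cy,z),v=.1,max_force=6))
    robot.close_gripper(50); robot.pause(.2); print('w',robot.read_width(),'F',robot.read_wrist_force().round(1) if hasattr(robot.read_wrist_force(),'round') else robot.read_wrist_force())
    hit=robot.move_linear((cx,cy,z-.0105),v=.02,max_force=14); p=robot.read_position(); print('push',hit,p,robot.read_wrist_force())
    q=np.array(robot.read_qpos()); n=8
    for i in range(1,n+1):
        t=q.copy(); t[6]+=dyaw*i/n; robot.move_joints(t)
    print('turned',robot.read_position(),robot.read_wrist_force(),robot.read_torque())
    robot.move_linear((cx,cy,z),v=.02); robot.pause(.2); print('up',robot.read_wrist_force(),robot.read_torque())
    robot.open_gripper(); robot.move_linear((cx,cy,.17),v=.15); print(robot.read_clock())
E
python3 - <<'E'
from h import *
from dial import turn
turn(.4602,-.3925,np.pi*.75,-1.30)
robot.move_to((0.42,-.39,.17),down(np.pi*.75)); snap('wrist','wd3')
im,m=load('wd3'); y,x=139,191
cv2.imwrite('pics/wd3c.png',cv2.resize(cv2.cvtColor(im[y:y+150,x:x+200],cv2.COLOR_RGB2BGR),(600,450)))
E
```

```text
touch False
w 0.002715815301490994 F [ 0.2  0.1 -0.2]
push False [ 0.46047947 -0.3927286   0.07091949] [-0.74800749  1.38829564  6.84190699]
turned [ 0.46116517 -0.39343687  0.07160254] [-0.30585087 -0.62636378  5.85252963] [-0.08142215  0.03580266 -0.04474175]
up [ 0.38039968  0.64319602 -0.00176903] [-0.01915367 -0.04366426  0.00120529]
13.2167
```

View pics/wd3c.png

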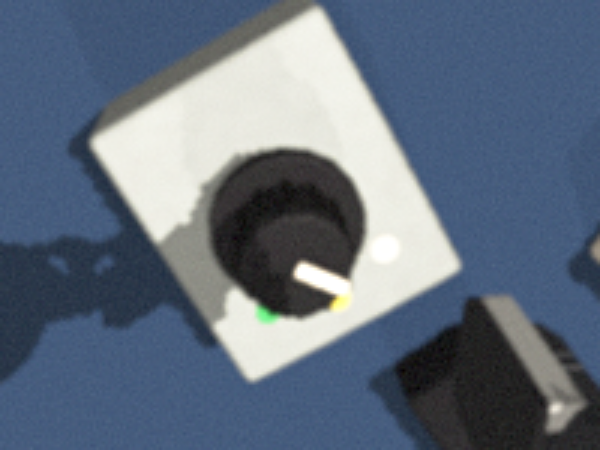

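The dial hasn't turned. The gripper reported fully shut at the grasp height, so I'll look at what happened there.

Run:
```python
from h import *
o=down(np.pi*.75)
robot.move_to((.4602,-.3925,.17),o); print(robot.read_position(),robot.read_eef_rot(),o)
robot.move_linear((.4602,-.3925,.083),v=.1,max_force=6)
snap('wrist','a1'); snap('side','a1s')
robot.close_gripper(30); print(robot.read_width(),robot.read_grasp_force(),robot.read_position(),robot.read_wrist_force())
snap('wrist','a2'); snap('side','a2s'); snap('top','a2t')
def c(f,x0,y0,w,h): 
    a=cv2.imread(f'pics/{f}.png')[y0:y0+h,x0:x0+w]; return cv2.resize(a,(400,300),interpolation=cv2.INTER_CUBIC)
im,m=load('a1s');u,v=map(int,proj(m,[.46,-.39,.1]));print(u,v)
g=np.vstack([np.hstack([c('a1',100,40,412,309),c('a1s',u-60,v-45,120,90)]),np.hstack([c('a2',100,40,412,309),c('a2s',u-60,v-45,120,90)])])
cv2.imwrite('pics/grid3.png',g)
```

```text
[ 0.46193415 -0.39159804  0.16946447] [-1.19872634e+00 -2.90367818e+00 -4.18190248e-04] [1.20223546 2.90245315 0.        ]
0.0004960151796728317 0.0 [ 0.46016219 -0.39249688  0.08293616] [0.08965832 0.09041001 0.41786052]
295 138
```

View pics/grid3.png

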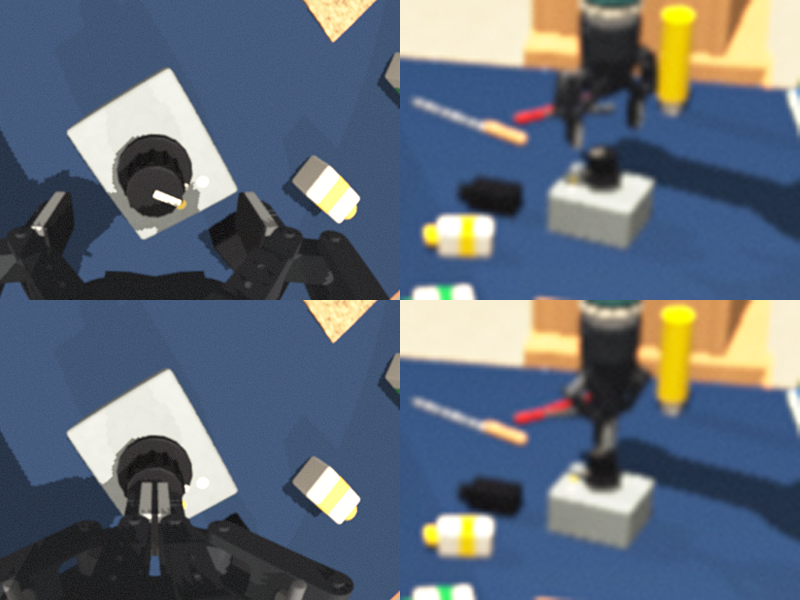

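Run:
```python
from h import *
for f in('a2','a2s'):
    im,m=load(f)
    for z in(.083,.1,.106,.113): print(f,z,np.round(proj(m,[.4602,-.3925,z]),1))
im,m=load('a2');a=cv2.cvtColor(im,cv2.COLOR_RGB2BGR)
b=cv2.imread('pics/a2s.png');
g=np.hstack([cv2.resize(a[190:290,200:320],(480,400),interpolation=cv2.INTER_CUBIC),cv2.resize(b[105:165,270:318],(320,400),interpolation=cv2.INTER_CUBIC)])
cv2.imwrite('pics/g4.png',g)
```

```text
a2 0.083 [258.4 224. ]
a2 0.1 [258.3 235.6]
a2 0.106 [258.3 240.2]
a2 0.113 [258.2 246. ]
a2s 0.083 [295.5 141.7]
a2s 0.1 [295.7 138.2]
a2s 0.106 [295.7 136.9]
a2s 0.113 [295.8 135.4]
```

View pics/g4.png

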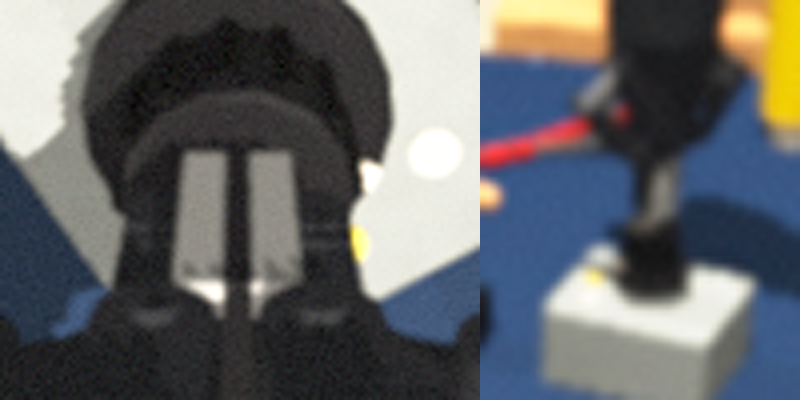

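The pad tips appear to end on top of the grip, about 30 mm higher than the TCP reading implies. I'll probe the bare bench gently with the fingers shut to settle the tip offset.

Run:
```python
from h import *
o=down(np.pi*.75)
robot.move_linear((.4602,-.3925,.17),v=.15)
robot.close_gripper(20)
robot.move_to((.45,-.26,.08),o)
print(robot.move_linear((.45,-.26,-.003),v=.03,max_force=4),robot.read_position(),robot.read_width(),robot.read_wrist_force())
robot.move_linear((.45,-.26,.12),v=.15)
# dial pointer height from wd & wd2 pointers
robot.move_to((.4602,-.3925,.14),o)
print(robot.move_linear((.4602,-.3925,.08),v=.02,max_force=2.5),robot.read_position(),robot.read_wrist_force())
robot.move_linear((.4602,-.3925,.17),v=.15); print(robot.read_clock())
```

```text
False [ 0.45005694 -0.26000441 -0.00292101] -0.001212277685558138 [-0.58734899  0.46160575 -0.10766401]
False [ 0.46020486 -0.39254436  0.08007545] [ 1.04546635 -0.08593365 -0.09209599]
26.7083
```

Run:
```python
from h import *
o=down(np.pi*.75)
robot.move_to((.45,-.26,.03),o)
print(robot.move_linear((.45,-.26,-.045),v=.015,max_force=4),robot.read_position(),robot.read_width(),robot.read_wrist_force())
robot.move_linear((.45,-.26,.12),v=.15)
robot.move_to((.4602,-.3925,.10),o)
print(robot.move_linear((.4602,-.3925,.07),v=.01,max_force=2.5),robot.read_position(),robot.read_wrist_force())
robot.move_linear((.4602,-.3925,.17),v=.15); print(robot.read_clock())
```

```text
True [ 0.45000709 -0.25998016 -0.02919712] 0.0014277102554266807 [-0.52957179 -0.22542303  4.7712655 ]
True [ 0.46023726 -0.39250098  0.07636127] [ 0.30560318 -0.75580939  2.77960935]
35.5333
```

The bench probe touched at -0.029 and the dial top at 0.0766 instead of 0.106. So the fingertips really stand 29 mm behind the reported TCP, and I'll offset all commanded heights by -0.029.

```bash
cat >> h.py <<'E'
OFF=np.array([0,0,-.029])
def mt(p,yaw): robot.move_to(np.array(p)+OFF,down(yaw))
def ml(p,v=.15,yaw=None,mf=None): return robot.move_linear(np.array(p)+OFF,v=v,orientation=None if yaw is None else down(yaw),max_force=mf)
def pos(): return np.array(robot.read_position())-OFF
E
sed -i 's/robot.move_to((cx,cy,.17),o)/mt((cx,cy,.17),yaw0)/; s/robot.move_linear(\(([^)]*)\),v=\([.0-9]*\),max_force=/ml(\1,v=\2,mf=/g; s/robot.move_linear(/ml(/g' dial.py; cat dial.py|head -14
python3 - <<'E'
from h import *
from dial import turn
turn(.4602,-.3925,np.pi*.75,-1.30)
robot.move_to((0.42,-.39,.17),down(np.pi*.75)); snap('wrist','wd4')
im,m=load('wd4'); y,x=139,191
cv2.imwrite('pics/wd4c.png',cv2.resize(cv2.cvtColor(im[y:y+150,x:x+200],cv2.COLOR_RGB2BGR),(600,450)))
E
```

```text
from h import *
def turn(cx,cy,yaw0,dyaw,z=.081):
    robot.open_gripper(); o=down(yaw0)
    mt((cx,cy,.17),yaw0); print('touch',ml((cx,cy,z),v=.1,mf=6))
    robot.close_gripper(50); robot.pause(.2); print('w',robot.read_width(),'F',robot.read_wrist_force().round(1) if hasattr(robot.read_wrist_force(),'round') else robot.read_wrist_force())
    hit=ml((cx,cy,z-.0105),v=.02,mf=14); p=robot.read_position(); print('push',hit,p,robot.read_wrist_force())
    q=np.array(robot.read_qpos()); n=8
    for i in range(1,n+1):
        t=q.copy(); t[6]+=dyaw*i/n; robot.move_joints(t)
    print('turned',robot.read_position(),robot.read_wrist_force(),robot.read_torque())
    ml((cx,cy,z),v=.02); robot.pause(.2); print('up',robot.read_wrist_force(),robot.read_torque())
    robot.open_gripper(); ml((cx,cy,.17),v=.15); print(robot.read_clock())
touch False
w 0.3783574769163003 F [-1.   0.7  3.7]
push True [ 0.46034705 -0.39265394  0.04362737] [-1.72174807  1.42024016  8.02624956]
turned [ 0.46147844 -0.39249333  0.0441589 ] [0.33506113 2.13871516 7.11245391] [ 0.38641686 -0.01658127 -0.04990576]
up [5.38727338 0.56068235 4.08602659] [ 0.13658055 -1.22576005 -0.01556268]
43.1583
```

View pics/wd4c.png

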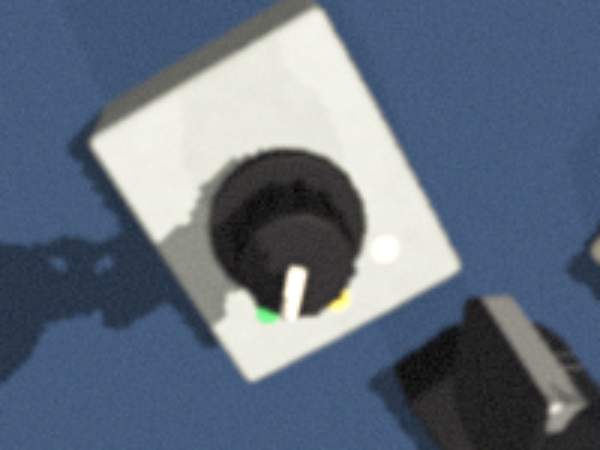

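The pointer now aims at the green dot (about 76° of turn) and the skirt is back at its original height, so the dial is done. Next I'll take near views of the rest and the plate.

Run:
```python
from seg import *
robot.move_to((.56,.215,.16),down(np.pi)); snap('wrist','p1')
robot.move_to((.61,.215,.20),down(np.pi)); snap('wrist','p2')
robot.move_to((.47,.40,.16),down(np.pi)); snap('wrist','r1')
robot.move_to((.50,.35,.22),down(np.pi*.8)); snap('wrist','r2')
print(robot.read_clock())
def c(f,X,w,h): 
    im,m=load(f);u,v=map(int,proj(m,X)); x0=np.clip(u-w//2,0,512-w);y0=np.clip(v-h//2,0,384-h);print(f,x0,y0)
    a=im[y0:y0+h,x0:x0+w,::-1]; return cv2.resize(a,(400,300),interpolation=cv2.INTER_CUBIC)
g=np.vstack([np.hstack([c('p1',(.6,.215,.04),200,150),c('p2',(.6,.215,.04),200,150)]),np.hstack([c('r1',(.47,.4,.06),160,120),c('r2',(.47,.4,.06),160,120)])])
cv2.imwrite('pics/g5.png',g)
```

```text
48.5333
p1 160 138
p2 159 83
r1 180 120
r2 199 59
```

View pics/g5.png

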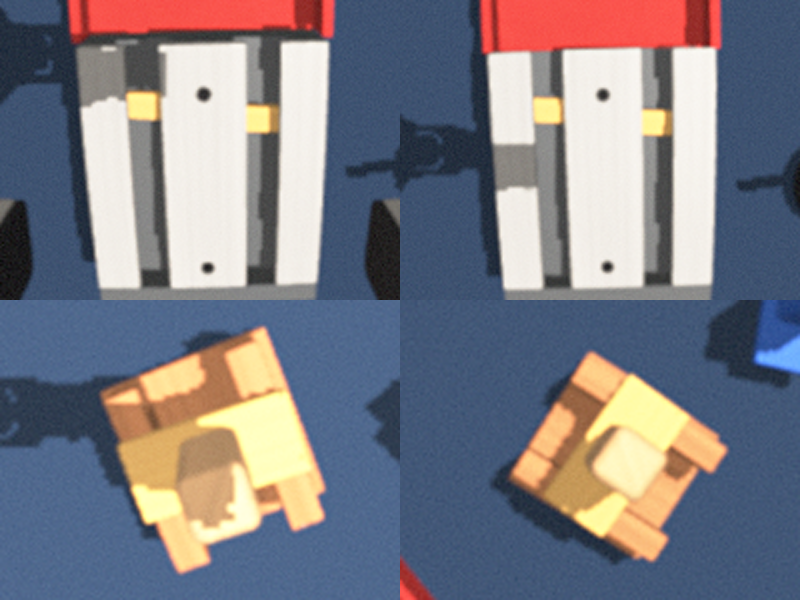

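Each slot holds one brass scrap, at (143,106) and (263,118) in the p1 crop, and no copper is visible. In the r2 crop the handle top is at about (628,462) and the rest's corners are clear. Next I'll triangulate.

Run:
```python
from seg import *
def P(f,g,org,off,s): return np.array(off)+(np.array(g)-np.array(org))/s
_,r1=load('r1');_,r2=load('r2');_,p1=load('p1');_,p2=load('p2')
R1=lambda x,y:P('r1',(x,y),(0,300),(180,120),2.5); R2=lambda x,y:P('r2',(x,y),(400,300),(199,59),2.5)
a=[(178,487),(240,467),(262,530),(200,547)]; b=[(625,425),(667,460),(632,500),(590,465)]
print('handle top',tri(r1,np.mean([R1(*p) for p in a],0),r2,np.mean([R2(*p) for p in b],0)))
print('handle r2 c',np.array([onz(r2,*R2(*p),.108) for p in b]).round(4))
c2=[(590,352),(727,447),(645,562),(512,478)];c1=[(263,328),(325,518),(182,573),(102,394)]
X2=np.array([onz(r2,*R2(*p),.04) for p in c2]);X1=np.array([onz(r1,*R1(*p),.04) for p in c1])
print(X2.round(4),X2.mean(0),'\n',X1.round(4),X1.mean(0)); 
for p,q in zip(c1,c2): print('tri',tri(r1,R1(*p),r2,R2(*q)))
f2=[(630,374),(690,421),(602,537),(543,493)]
F=np.array([onz(r2,*R2(*p),.048) for p in f2]);print('flange',F.round(4),F.mean(0))
# plate
for f in('p1','p2'):
    im,m=load(f)
    for A,c,bx,ct in blobs(im,lambda H,S,V:(S<60)&(V>170),400)[:6]:
        Pt=np.array([onz(m,*p[0],.047)[:2] for p in ct],np.float32); 
        if abs(Pt.mean(0)[1]-.215)<.08: print(f,A,cv2.minAreaRect(Pt))
    for A,c,bx,ct in blobs(im,C['brass'],60)[:6]: print(f,'scrap',A,onz(m,*c,.035).round(4))
    for A,c,bx,ct in blobs(im,C['red'],600)[:1]:
        Pt=np.array([onz(m,*p[0],.03)[:2] for p in ct],np.float32); print('tray',cv2.minAreaRect(Pt))
```

```text
handle top (array([0.47506077, 0.40528627, 0.11000988]), np.float64(0.001027511046978809))
handle r2 c [[0.4628 0.4121 0.108 ]
 [0.4829 0.4175 0.108 ]
 [0.4878 0.3977 0.108 ]
 [0.4675 0.3924 0.108 ]]
[[0.43   0.4239 0.04  ]
 [0.5037 0.4515 0.04  ]
 [0.5269 0.3872 0.04  ]
 [0.4568 0.3594 0.04  ]] [0.47934419 0.40550193 0.04      ] 
 [[0.4252 0.4242 0.04  ]
 [0.5037 0.4518 0.04  ]
 [0.5283 0.3919 0.04  ]
 [0.4513 0.3606 0.04  ]] [0.47712811 0.40714369 0.04      ]
tri (array([0.42850464, 0.42748395, 0.00178292]), np.float64(2.5234070070487355e-05))
tri (array([0.5037723 , 0.45171491, 0.03978687]), np.float64(0.0002861963032097547))
tri (array([0.52581459, 0.38962972, 0.04530938]), np.float64(0.004780889096387593))
tri (array([0.45817226, 0.35565759, 0.00124868]), np.float64(0.00042167627592093243))
flange [[0.449  0.4321 0.048 ]
 [0.4825 0.4425 0.048 ]
 [0.5034 0.3776 0.048 ]
 [0.4705 0.3675 0.048 ]] [0.4763464  0.40491237 0.048     ]
p1 4945 ((0.6105008721351624, 0.2169918268918991), (0.13885104656219482, 0.042935557663440704), 1.4002238512039185)
p1 2722 ((0.6093849539756775, 0.267022
[... 630 characters left out ...]
1750888824463)
p2 2481 ((0.6096488833427429, 0.2668587267398834), (0.13756659626960754, 0.024039722979068756), 1.5362507104873657)
p2 1036 ((0.6491000056266785, 0.16784535348415375), (0.06266078352928162, 0.023860588669776917), 1.3723067045211792)
p2 1003 ((0.568317711353302, 0.1658230572938919), (0.05193541944026947, 0.023994024842977524), 1.52153742313385)
p2 scrap 8893 [ 0.471  -0.0185  0.035 ]
p2 scrap 1565 [0.4766 0.4088 0.035 ]
p2 scrap 1447 [ 0.765  -0.0809  0.035 ]
p2 scrap 200 [0.5762 0.1851 0.035 ]
p2 scrap 193 [0.5832 0.2469 0.035 ]
p2 scrap 160 [ 0.9626 -0.0309  0.035 ]
tray ((0.49650493264198303, 0.21368753910064697), (0.0892154648900032, 0.13656620681285858), 1.334909200668335)
```

```bash
cat > sc.py <<'E'
from h import *
PC=np.array([.6165,.2172]);PY=.024
def sp(s,y): return PC+np.array([np.cos(PY)*s-np.sin(PY)*y,np.sin(PY)*s+np.cos(PY)*y])
YS=np.pi/2+PY
GT=.033 # tip minus scraper origin
E
python3 - <<'E'
from sc import *
yaw=.305+np.pi/2
robot.open_gripper()
mt((.4757,.405,.17),yaw); print(ml((.4757,.405,.056),v=.1,mf=8),pos())
robot.close_gripper(80);robot.pause(.2);print('w',robot.read_width(),robot.read_grasp_force(),robot.read_wrist_force())
ml((.4757,.405,.15),v=.1); print(robot.read_wrist_force())
snap('side','s1')
x,y=sp(.040,.030); mt((x,y,.14),YS); ml((x,y,.090),v=.1); snap('wrist','s2');snap('side','s3')
print(robot.read_width(),robot.read_clock(),pos())
im=load('s2')[0];c=load('s3')[0];_,m=load('s3');u,v=map(int,proj(m,[x,y,.06]))
g=np.hstack([cv2.resize(im[140:384,130:390,::-1],(400,375)),cv2.resize(c[v-40:v+40,u-43:u+43,::-1],(400,375),interpolation=cv2.INTER_CUBIC)])
cv2.imwrite('pics/g6.png',g)
E
```

```text
False [0.47614605 0.4054797  0.0567798 ]
w 0.26851426914209847 78.22837114334106 [-0.58595037 -0.09311863  3.97980514]
[ 0.2466019   0.2508457  -2.47335575]
0.26753732563994925 54.4 [0.65636626 0.24850977 0.09079355]
```

View pics/g6.png

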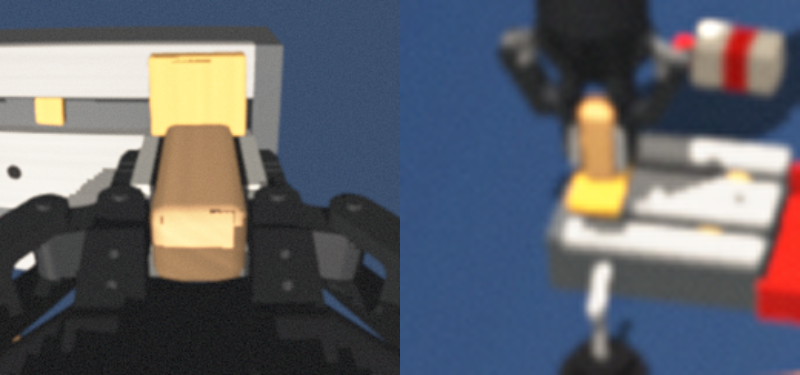

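The scraper is held upright in the fingers over the left slot, with the flange across it. Next I'll insert it and sweep.

```bash
cat >> sc.py <<'E'
def insert(y):
    x0,y0=sp(.040,y); mt((x0,y0,.12),YS); ml((x0,y0,.085),v=.1)
    hit=ml((x0,y0,.059),v=.03,mf=5); p=pos(); print('insert',hit,p,robot.read_wrist_force())
    return hit,p
def sweep(y,z):
    for s in np.arange(.03,-.0885,-.01):
        x0,y0=sp(max(s,-.088),y); h=ml((x0,y0,z),v=.05,mf=20)
        if h: print('blocked',s,robot.read_wrist_force()); break
    x0,y0=sp(-.088,y)
    print('end',pos(),robot.read_wrist_force(),robot.read_width())
E
python3 - <<'E'
from sc import *
hit,p=insert(.03)
if p[2]<.068:
    z=p[2]+.0008; sweep(.03,z); snap('wrist','s4'); snap('side','s5')
print(robot.read_clock())
E
```

```text
insert True [0.65573872 0.24802407 0.06340109] [-0.29486719 -0.18601098  3.76311356]
end [0.53540173 0.24536229 0.06420377] [-0.51713508 -0.32391054 -1.61101071] 0.27230213846666773
60.125
```

Run:
```python
from sc import *
x,y=sp(-.088,.03); z=pos()[2]; ml((x,y,z),v=.05,mf=20); ml((x,y,.12),v=.1)
hit,p=insert(-.03)
if p[2]<.068:
    z=p[2]+.0008; sweep(-.03,z); x,y=sp(-.088,-.03); ml((x,y,z),v=.05,mf=20); ml((x,y,.15),v=.1)
mt((.40,.30,.25),YS+.8); 
snap('top','t2'); snap('wrist','s6')
print(robot.read_clock())
a=load('t2')[0][130:250,130:290,::-1];b=load('s6')[0][:,:,::-1]
cv2.imwrite('pics/g7.png',np.hstack([cv2.resize(a,(400,300),interpolation=cv2.INTER_CUBIC),cv2.resize(b,(400,300))]))
```

```text
insert True [0.65709557 0.18803827 0.06340714] [ 0.0163704  -0.68270321  3.38669247]
end [0.536895   0.18531436 0.06422676] [ 0.56354561 -0.2619894  -1.51662626] 0.27200610401479075
69.375
```

View pics/g7.png

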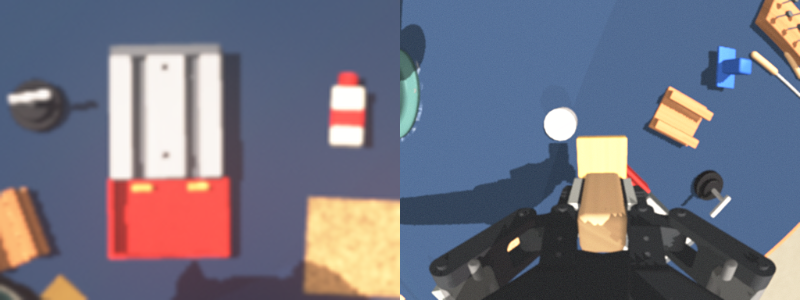

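Both brass scraps lie in the tray at (142,187) and (198,187), and the slots are empty. Next I'll measure the empty rest before putting the scraper back.

Run:
```python
from sc import *
mt((.50,.36,.28),np.pi); snap('wrist','q1')
mt((.47,.31,.25),YS+.8); snap('wrist','q2')
out=[]
for f in('q1','q2'):
    im,m=load(f);u,v=map(int,proj(m,(.478,.406,.03))); x0=np.clip(u-40,0,512-80);y0=np.clip(v-45,0,384-90);print(f,u,v,x0,y0)
    out.append(cv2.resize(im[y0:y0+90,x0:x0+80,::-1],(400,450),interpolation=cv2.INTER_CUBIC))
cv2.imwrite('pics/g8.png',np.hstack(out)); print(robot.read_clock())
```

```text
q1 294 143 254 98
q2 320 116 280 71
70.825
```

View pics/g8.png

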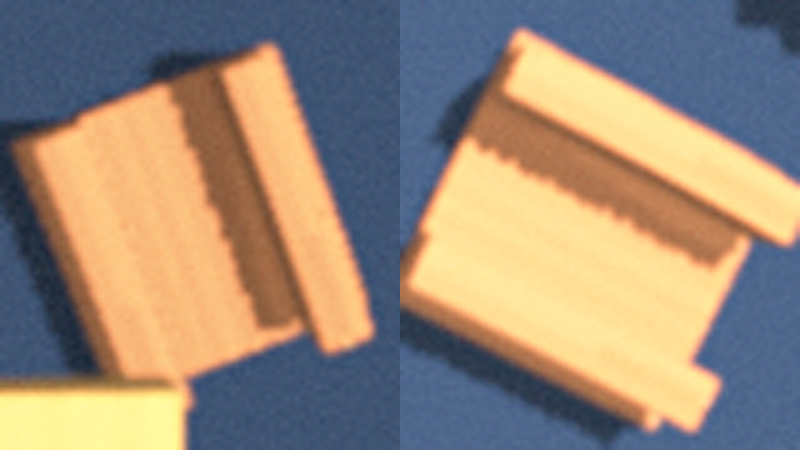

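Run:
```python
from sc import *
_,q1=load('q1');_,q2=load('q2')
A=lambda x,y:(254+x/5,98+y/5); B=lambda x,y:(280+(x-400)/5,71+y/5)
up=[(522,35),(800,185),(787,242),(503,97)]; lo=[(425,235),(720,378),(700,430),(410,283)]
U=np.array([onz(q2,*B(*p),.04)[:2] for p in up]);L=np.array([onz(q2,*B(*p),.04)[:2] for p in lo])
print(U.round(4),L.round(4));print('centre',U.mean(0),L.mean(0),(U.mean(0)+L.mean(0))/2)
for V in(U,L): print([np.arctan2(*(V[j]-V[i])[::-1]).round(3) for i,j in((0,1),(3,2))])
r=[(273,45),(372,338),(327,353),(222,78)];R_=np.array([onz(q1,*A(*p),.04)[:2] for p in r]);print('q1 right',R_.round(4),R_.mean(0),np.arctan2(*(R_[1]-R_[0])[::-1]),np.arctan2(*(R_[2]-R_[3])[::-1]))
for p,q in(((273,45),(522,35)),((372,338),(800,185)),((327,353),(787,242))): print(tri(q1,A(*p),q2,B(*q)))
```

```text
[[0.4288 0.421 ]
 [0.5    0.4499]
 [0.5085 0.4381]
 [0.4368 0.4075]] [[0.449  0.3717]
 [0.523  0.4034]
 [0.5296 0.3913]
 [0.4551 0.3614]]
centre [0.46852725 0.42912142] [0.48916743 0.38194262] [0.47884734 0.40553202]
[np.float64(0.386), np.float64(0.404)]
[np.float64(0.405), np.float64(0.382)]
q1 right [[0.4287 0.4221]
 [0.505  0.4507]
 [0.5092 0.4387]
 [0.4375 0.4091]] [0.47011821 0.43016256] 0.358540935799114 0.39109095318670933
(array([0.42890484, 0.4230984 , 0.03086722]), np.float64(0.0011379589409875905))
(array([ 0.52971764,  0.48128982, -0.08490231]), np.float64(0.0016265682100885925))
(array([0.51274313, 0.44196393, 0.02343746]), np.float64(0.00024282923965202944))
```

Run:
```python
from sc import *
yaw=.385+np.pi/2
mt((.479,.4058,.15),yaw); ml((.479,.4058,.075),v=.1)
print(ml((.479,.4058,.052),v=.02,mf=4),pos())
robot.open_gripper(); robot.pause(.2); ml((.479,.4058,.20),v=.1)
robot.move_to((.50,.35,.22),down(np.pi*.8)); snap('wrist','r3'); 
robot.move_to((.47,.40,.16),down(np.pi)); snap('wrist','r4')
mt((.42,0,.3),np.pi); snap('wrist','b1'); snap('top','t3'); snap('side','t3s')
print(robot.read_clock())
def c(f,X,w,h): 
    im,m=load(f);u,v=map(int,proj(m,X)); x0=np.clip(u-w//2,0,512-w);y0=np.clip(v-h//2,0,384-h);print(f,x0,y0)
    a=im[y0:y0+h,x0:x0+w,::-1]; return cv2.resize(a,(400,300),interpolation=cv2.INTER_CUBIC)
g=np.vstack([np.hstack([c('r3',(.47,.4,.06),160,120),c('t3s',(.478,.405,.06),80,60)]),np.hstack([c('b1',(.55,-.1,.0),512,384),c('t3',(.5,0,0),400,300)])])
cv2.imwrite('pics/g9.png',g)
```

```text
True [0.47891952 0.40562306 0.05635142]
78.575
r3 199 62
t3s 215 245
b1 0 0
t3 71 66
```

View pics/g9.png

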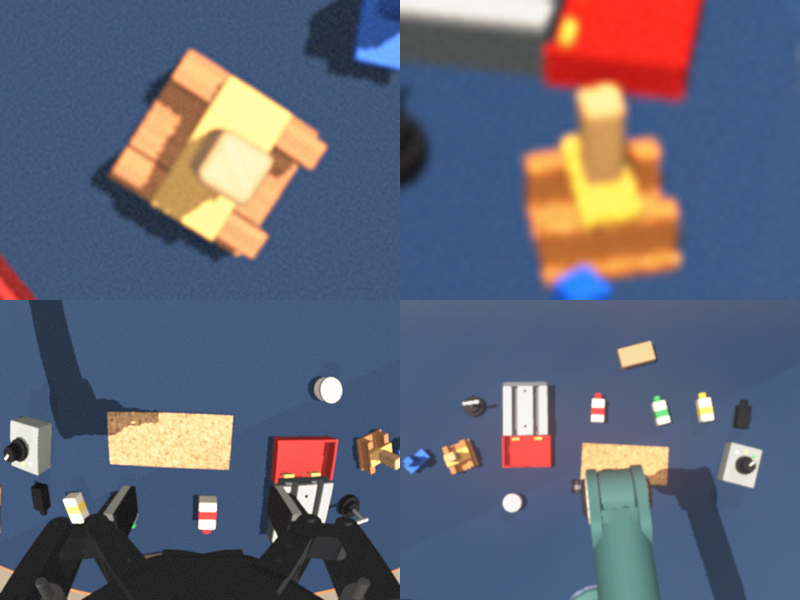

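The scraper stands upright across both rails in the middle of the rest. The green bottle has been knocked about 4 cm in -y and will be re-measured. Next I'll turn the dial back to white and check IK options for standing the bottles up.

```bash
cat >> h.py <<'E'
def ot(phi,th):
    f=np.array([np.cos(phi),np.sin(phi),0]);k=np.array([0,0,1.])
    z=np.sin(th)*f-np.cos(th)*k; x=np.cos(th)*f+np.sin(th)*k
    return np.stack([x,np.cross(z,x),z],1)
def gp(g,phi,th):  # commanded TCP pose for grasp point g
    R=ot(phi,th); return np.array(g)+R[:,2]*(.029+.0187), Rn.from_matrix(R).as_rotvec()
E
python3 - <<'E'
from h import *
from dial import turn
turn(.4602,-.3925,np.pi*.75-1.30,1.30)
robot.move_to((0.42,-.39,.17),down(np.pi*.75)); snap('wrist','wd5')
im,m=load('wd5'); y,x=139,191
d=cv2.resize(cv2.cvtColor(im[y:y+150,x:x+200],cv2.COLOR_RGB2BGR),(400,300))
mt((.44,-.36,.3),np.pi*.75); mt((.45,-.05,.3),0.2)
D=np.degrees
for g,n in(((.46,-.06,.055),'mat'),((.47,0,.055),'mat+'),((.47,-.14,.055),'mat-'),((.6,-.06,.055),'front')):
    for th in(70,78,90):
        print(n,th,[int(D(p)) for p in np.radians(range(-180,180,20)) if robot.ik(*gp(g,p,np.radians(th))) is not None])
for ph in(0,.2,.3):
    print(ph,[a for a in(-20,-15,-10,0) if robot.ik(*gp((.6,-.13,.028),ph,np.radians(a))) is not None])
mt((.36,-.2,.32),.75*np.pi); snap('wrist','b2'); mt((.36,.02,.32),np.pi);snap('wrist','b3'); snap('top','t4')
print(robot.read_clock())
c=lambda f:cv2.resize(load(f)[0][:,:,::-1],(400,300))
cv2.imwrite('pics/g10.png',np.vstack([np.hstack([d,c('b2')]),np.hstack([c('b3'),c('t4')])]))
E
```

```text
touch False
w 0.37962536544637243 F [ 1.3 -1.3  3.5]
push True [ 0.46098687 -0.39306351  0.04405658] [-1.56637186  1.33423048  6.7204366 ]
turned [ 0.46071802 -0.39329576  0.04432953] [ 0.14768719 -0.5985256   7.11744505] [-0.19639116  0.07244517  0.00472429]
up [ 3.27109826 -4.00301904  4.27115003] [-0.96593917 -0.62535133  0.0452109 ]
86.9
mat 70 [-180, -160, -140, -119, -100, -80, -59, 40, 59, 80, 100, 119, 140, 160]
mat 78 [-140, -119, -100, -80, -59, 40, 59, 80, 100, 119, 140]
mat 90 [-140, -119, -100, -80, -59, -40, 20, 40, 59, 80, 100, 119]
mat+ 70 [-160, -140, -119, -100, -80, -59, -40, 40, 59, 80, 100, 119, 140, 160]
mat+ 78 [-140, -119, -100, -80, -59, -40, 40, 59, 80, 100, 119, 140]
mat+ 90 [-119, -100, -80, -59, -40, 40, 59, 80, 100, 119]
mat- 70 [-160, -140, -119, -100, -80, -59, 20, 40, 59, 80, 100, 119, 140]
mat- 78 [-160, -140, -119, -100, -80, -59, 20, 40, 59, 80, 100, 119]
mat- 90 [-140, -119, -100, -80, -59, -40, 20, 40, 59, 80, 100]
front 70 [-140, -119, -100, -80, -59, -40, -20, 0, 20, 40, 59, 80, 100, 119]
front 78 [-119, -100, -80, -59, -40, -20, 0, 20, 40, 59, 80, 100, 119]
front 90 [-119, -100, -80, -59, -40, -20, 0, 20, 40, 59, 80, 100]
0 [-20, -15, -10, 0]
0.2 [-20, -15, -10, 0]
0.3 [-20, -15, -10, 0]
93.3
```

View pics/g10.png

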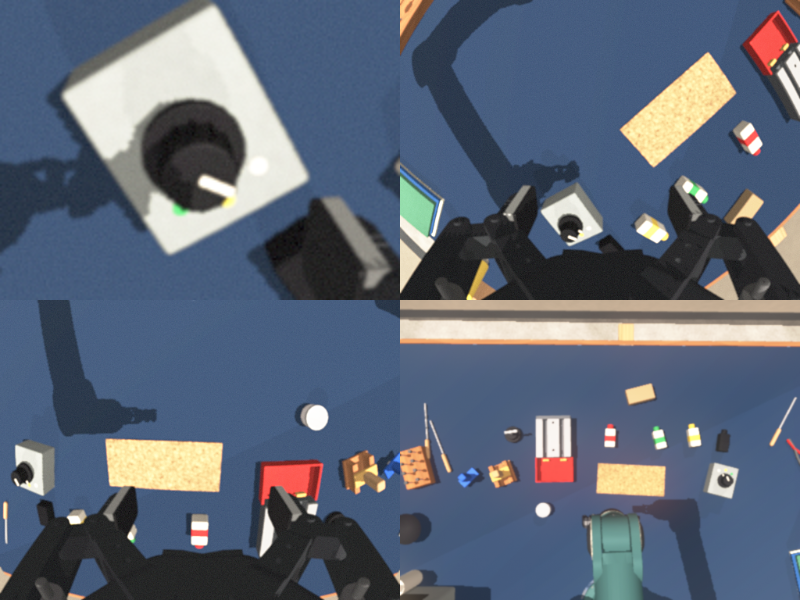

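The pointer is back on white and the dial is up. I've now used up the picture viewings (one over), so from here I'll work from measured numbers only. Next I'll measure the bottles and the mat.

```bash
cat > bt.py <<'E'
from seg import *
COL=dict(red=C['red'],green=C['green'],yellow=lambda H,S,V:(H>20)&(H<34)&(S>90)&(V>120))
def look(col,xy,tag,zc=.20):
    mt((xy[0]-.06,xy[1],zc),np.pi); im,m=snap('wrist',tag); m=dict(m,n='wrist')
    L=[]
    for A,c,b,_ in blobs(im,COL[col],40):
        X=onz(m,*c,.036)
        if np.hypot(X[0]-xy[0],X[1]-xy[1])<.09: L.append((A,c,b))
    L=L[:2]; lab=onz(m,*L[0][1],.036); cap=onz(m,*L[1][1],.026)
    if lab[0]>cap[0]-.01: print('check order',lab,cap)
    w=[(A,onz(m,*c,.036).round(3)[:2]) for A,c,b,_ in blobs(im,C['white'],80) if np.hypot(*(onz(m,*c,.036)-lab)[:2])<.05]
    ph=np.arctan2(*(cap-lab)[:2][::-1])
    print(col,[l[0] for l in L],'lab',lab.round(4),'cap',cap.round(4),'phi',round(ph,3),'d',np.linalg.norm((cap-lab)[:2]).round(4),w)
    return lab,cap,ph
E
python3 - <<'E'
from bt import *
im,m=load('t4')
for A,c,b,ct in blobs(im,C['wood'],600)[:3]:
    P=np.array([onz(m,*p[0],.003)[:2] for p in ct],np.float32); print('mat?',A,cv2.minAreaRect(P))
for k in COL: print(k,[(A,onz(m,*c,.036)[:2].round(3)) for A,c,b,_ in blobs(im,COL[k],15)][:4])
for k,xy in(('red',(.61,.01)),('green',(.61,-.17)),('yellow',(.61,-.29))): look(k,xy,'L'+k)
for ph in np.radians([35,45,55]):
  for y in(.03,-.06,-.15):
    q=robot.ik(*gp((.46,y,.055),ph,np.radians(75))); print(round(ph,2),y,None if q is None else np.round(q,2))
print(robot.read_clock())
E
```

```text
mat? 5297 ((1.1260894536972046, 0.04977285861968994), (0.04311668872833252, 1.5304996967315674), 0.4140339195728302)
mat? 3985 ((1.0152069330215454, 0.04920470714569092), (0.08837509900331497, 1.5199083089828491), 0.05576593801379204)
mat? 3403 ((0.46227148175239563, -0.06875115633010864), (0.2532525062561035, 0.11354884505271912), 87.54385375976562)
red [(1409, array([0.495, 0.211])), (61, array([0.613, 0.01 ])), (38, array([ 0.596, -0.647])), (31, array([0.657, 0.009]))]
green [(68, array([ 0.607, -0.171])), (35, array([ 0.651, -0.157]))]
yellow [(2339, array([ 0.459, -0.074])), (94, array([ 0.616, -0.296])), (66, array([0.466, 0.43 ])), (50, array([0.499, 0.391]))]
red [475, 133] lab [0.6108 0.0107 0.036 ] cap [0.6578 0.0095 0.026 ] phi -0.024 d 0.047 [(586, array([0.633, 0.01 ])), (558, array([0.59 , 0.012]))]
green [491, 145] lab [ 0.6058 -0.1714  0.036 ] cap [ 0.6515 -0.1596  0.026 ] phi 0.251 d 0.0472 [(619, array([ 0.628, -0.166])), (587, array([ 0.586, -0.176]))]
yellow [476, 131] lab [ 0.6149 -0.2983  0.036 ] cap [ 0.6614 -0.2907  0.026 ] phi 0.16 d 0.0471 [(617, array([ 0.637, -0.295])), (581, array([ 0.595, -0.302]))]
0.61 0.03 None
0.61 -0.06 [0.25 1.1  0.43 2.42 4.27 1.79 1.7 ]
0.61 -0.15 [ 1.68  1.32 -0.88  2.22 -1.17  0.44  1.43]
0.79 0.03 [0.27 1.03 0.21 2.43 4.31 1.59 1.78]
0.79 -0.06 [ 1.54  1.33 -0.88  2.26 -1.17  0.42  1.46]
0.79 -0.15 [ 1.3   1.05 -0.49  2.14 -1.24  0.9   1.43]
0.96 0.03 [ 1.35  1.33 -0.88  2.28 -1.23  0.41  1.53]
0.96 -0.06 [ 1.17  1.06 -0.52  2.17 -1.23  0.87  1.45]
0.96 -0.15 [ 1.2   1.03 -0.41  2.03 -1.08  1.04  1.3 ]
95.65
```

```bash
cat >> bt.py <<'E'
T0,T1=np.radians(-20),np.radians(70)
def go(g,ph,th): robot.move_to(*gp(g,ph,th))
def lin(g,ph,th,v=.1,mf=None):
    p,o=gp(g,ph,th); return robot.move_linear(p,v=v,orientation=o,max_force=mf)
def check(xy,phe):
    return [robot.ik(*gp(np.append(np.array(xy)-.012*np.array([np.cos(phe),np.sin(phe)]),z),phe,T1)) is not None for z in(.048,.12,.25)]
def stand(col,xy,dst,phe):
    lab,cap,ph=look(col,xy,'S'+col); f=np.array([np.cos(ph),np.sin(ph),0]); R=ot(ph,T0)
    g=lab+.012*f; g[2]=.030
    robot.open_gripper(); go(g-R[:,2]*.12,ph,T0); print('touch',lin(g,ph,T0,.1,8),robot.read_wrist_force())
    robot.close_gripper(60); robot.pause(.2); print('w',robot.read_width(),robot.read_grasp_force())
    lin(g+[0,0,.15],ph,T0,.12); w=robot.read_width()
    e=np.array([np.cos(phe),np.sin(phe),0]); b=np.append(dst,0)-.012*e
    go(b+[0,0,.25],phe,T1); robot.pause(.2); print('F',robot.read_wrist_force(),'w',robot.read_width())
    lin(b+[0,0,.065],phe,T1,.1)
    hit=lin(b+[0,0,.040],phe,T1,.02,3); p=np.array(robot.read_position())-ot(phe,T1)[:,2]*.0477; print('place',hit,'grasp z',p)
    robot.open_gripper(); robot.pause(.2)
    z=ot(phe,T1)[:,2]; lin(p-z*.12,phe,T1,.1); p=p-z*.12; lin(p+[0,0,.15],phe,T1,.2); print(robot.read_clock())
E
python3 - <<'E'
from bt import *
for y in(.03,-.05,-.13): print(y,[(d,check((.463,y),np.radians(d))) for d in(50,55,60,70)])
stand('red',(.61,.01),(.463,.03),np.radians(60))
E
```

```text
0.03 [(50, [True, True, False]), (55, [True, True, True]), (60, [True, True, True]), (70, [True, True, True])]
-0.05 [(50, [True, True, True]), (55, [True, True, True]), (60, [True, True, True]), (70, [True, True, True])]
-0.13 [(50, [True, True, True]), (55, [True, True, True]), (60, [True, True, True]), (70, [True, True, True])]
red [472, 126] lab [0.6107 0.0108 0.036 ] cap [0.6579 0.0095 0.026 ] phi -0.028 d 0.0472 [(583, array([0.633, 0.01 ])), (559, array([0.59 , 0.012]))]
touch False [0.50763915 0.03516133 0.24138395]
w 0.4060428108510474 61.419278383255005
F [-1.04417797  0.65425939 -1.69267623] w 0.4104897371766084
place True grasp z [0.45709871 0.0197014  0.04400702]
110.7667
```

```bash
cat >> bt.py <<'E'
def verify(tag,items):
    a,ma=snap('top',tag+'t'); b,mb=snap('side',tag+'s')
    for col,xy in items:
        for n,im,m in(('top',a,ma),('side',b,mb)):
            o=[]
            for nm,z in(('cap',.085 if n=='top' else .077),('lab',.036)):
                u,v=proj(m,[*xy,z]); o.append((nm,'exp',round(u,1),round(v,1)))
            u0,v0=o[0][2:]
            print(col,n,o,[(A,c.round(1).tolist()) for A,c,_,_ in blobs(im,COL[col],6) if np.hypot(c[0]-u0,c[1]-v0)<25])
E
python3 - <<'E'
from bt import *
mt((.55,-.17,.25),np.pi); verify('v1',[('red',(.463,.03))])
E
```

```text
red top [('cap', 'exp', np.float64(261.7), np.float64(229.5)), ('lab', 'exp', np.float64(261.4), np.float64(229.3))] [(18, [267.9, 232.7])]
red side [('cap', 'exp', np.float64(279.5), np.float64(199.3)), ('lab', 'exp', np.float64(279.2), np.float64(208.7))] [(38, [282.1, 210.8]), (15, [282.9, 198.5])]
```

The red bottle stands: in the side view its cap is about 12 px above its label, which matches upright. Green is next.

Run:
```python
from bt import *
stand('green',(.607,-.171),(.463,-.06),np.radians(57))
mt((.55,-.29,.25),np.pi); verify('v2',[('red',(.455,.02)),('green',(.463,-.06))])
```

```text
green [488, 139] lab [ 0.606  -0.1713  0.036 ] cap [ 0.6518 -0.1595  0.026 ] phi 0.253 d 0.0473 [(624, array([ 0.628, -0.166])), (596, array([ 0.587, -0.176]))]
touch False [-0.0030553  -0.11029951  0.31465556]
w 0.4062809165860568 61.26311659812927
F [ 0.26355212  0.41177997 -0.08324672] w 0.410698446322165
place True grasp z [ 0.45655019 -0.07002923  0.04483363]
126.5417
red top [('cap', 'exp', np.float64(265.3), np.float64(232.5)), ('lab', 'exp', np.float64(264.9), np.float64(232.2))] [(18, [267.9, 232.7])]
red side [('cap', 'exp', np.float64(282.2), np.float64(198.0)), ('lab', 'exp', np.float64(281.8), np.float64(207.4))] [(40, [282.3, 210.6]), (22, [282.9, 197.8])]
green top [('cap', 'exp', np.float64(294.8), np.float64(229.7)), ('lab', 'exp', np.float64(293.2), np.float64(229.5))] [(18, [295.0, 229.3])]
green side [('cap', 'exp', np.float64(283.3), np.float64(185.5)), ('lab', 'exp', np.float64(282.9), np.float64(194.7))] [(23, [283.4, 185.4])]
```

Run:
```python
from bt import *
stand('yellow',(.615,-.297),(.463,-.138),np.radians(52))
mt((.62,-.05,.33),np.pi); verify('v3',[('red',(.455,.015)),('green',(.463,-.06)),('yellow',(.463,-.138))])
snap('wrist','v3w')
im,m=load('v3w')
for k,xy in(('red',(.455,.015)),('green',(.463,-.06)),('yellow',(.463,-.138))):
    print(k,np.round(proj(m,[*xy,.085]),1),[(A,c.round(1).tolist(),onz(m,*c,.085)[:2].round(3)) for A,c,_,_ in blobs(im,COL[k],20) if onz(m,*c,.085)[0]<.6][:4])
print('dial',robot.read_clock())
```

```text
yellow [470, 128] lab [ 0.6155 -0.2988  0.036 ] cap [ 0.6618 -0.2909  0.026 ] phi 0.168 d 0.047 [(631, array([ 0.637, -0.295])), (601, array([ 0.595, -0.302]))]
touch False [-0.03917257  0.42479165  0.13102499]
w 0.408876726191678 61.4652156829834
F [-0.34497748  0.76280385 -1.24290797] w 0.4131104922038128
place True grasp z [ 0.45565336 -0.14740195  0.04494942]
142.175
red top [('cap', 'exp', np.float64(267.2), np.float64(232.5)), ('lab', 'exp', np.float64(266.7), np.float64(232.2))] [(18, [267.9, 232.7])]
red side [('cap', 'exp', np.float64(282.4), np.float64(197.2)), ('lab', 'exp', np.float64(282.0), np.float64(206.6))] [(39, [282.4, 210.6]), (22, [282.9, 197.8])]
green top [('cap', 'exp', np.float64(294.8), np.float64(229.7)), ('lab', 'exp', np.float64(293.2), np.float64(229.5))] [(19, [294.9, 229.2])]
green side [('cap', 'exp', np.float64(283.3), np.float64(185.5)), ('lab', 'exp', np.float64(282.9), np.float64(194.7))] [(18, [283.3, 186.0])]
yellow top [('cap', 'exp', np.float64(323.5), np.float64(229.9)), ('lab', 'exp', np.float64(320.8), np.float64(229.7))] [(255, [305.2, 241.8])]
yellow side [('cap', 'exp', np.float64(286.2), np.float64(174.5)), ('lab', 'exp', np.float64(285.9), np.float64(183.5))] [(33, [286.4, 174.5])]
red [311.5  37.5] [(3842, [417.2, 82.0], array([0.502, 0.168])), (144, [309.2, 38.1], array([0.456, 0.012])), (34, [298.5, 54.4], array([ 0.479, -0.002]))]
green [253.1  42.2] [(169, [253.0, 43.8], array([ 0.465, -0.06 ]))]
yellow [192.7  44.9] [(1080, [292.9, 71.8], array([ 0.502, -0.01 ])), (464, [202.1, 74.1], array([ 0.503, -0.126])), (435, [218.5, 31.9], array([ 0.447, -0.104])), (221, [268.9, 28.6], array([ 0.444, -0.04 ]))]
dial 143.5417
```

Run:
```python
from bt import *
a=load('top0')[0];b=load('v3t')[0];c=load('t4')[0]
for n,(u,v) in dict(pumice=(308,120),tin=(183,268),hand=(146,171),scraper=(130,222),dial=(416,230),tray=(198,217)).items():
    s=np.s_[v-22:v+22,u-22:u+22]
    sh=lambda p,q:cv2.phaseCorrelate(cv2.cvtColor(p[s],cv2.COLOR_RGB2GRAY).astype(float),cv2.cvtColor(q[s],cv2.COLOR_RGB2GRAY).astype(float))
    print(n,'vs start',np.round(sh(a,b)[0],2),'vs t4',np.round(sh(c,b)[0],2))
print('brass in tray',[(A,onz(load('v3t')[1],*q,.01)[:2].round(3)) for A,q,_,_ in blobs(b,C['brass'],6) if 175<q[0]<222 and 150<q[1]<240])
```

```text
pumice vs start [-1.93  3.39] vs t4 [-3.25  4.15]
tin vs start [0.43 0.62] vs t4 [0.51 0.51]
hand vs start [0.5  0.52] vs t4 [0.48 0.49]
scraper vs start [ 0.42 -0.05] vs t4 [0.5  0.45]
dial vs start [0.79 0.41] vs t4 [0.64 0.49]
tray vs start [0.48 0.6 ] vs t4 [0.51 0.51]
brass in tray [(23, array([0.535, 0.183])), (18, array([0.533, 0.248]))]
```

The pumice reading may come from the arm hiding it, so I'll clear the arm and recheck before handing in.

Run:
```python
from bt import *
mt((.45,.25,.33),np.pi)
snap('top','v4')
f=lambda n:[(A,c.round(1).tolist()) for A,c,_,_ in blobs(load(n)[0],C['wood'],100) if abs(c[0]-308)<25 and abs(c[1]-120)<25]
print(f('top0'),f('t4'),f('v4'),robot.read_clock())
verify('v5',[('yellow',(.463,-.138)),('green',(.463,-.06)),('red',(.455,.013))])
```

```text
[(741, [307.2, 120.4])] [(741, [307.2, 120.4])] [(739, [307.1, 120.4])] 144.8917
yellow top [('cap', 'exp', np.float64(323.5), np.float64(229.9)), ('lab', 'exp', np.float64(320.8), np.float64(229.7))] [(484, [308.3, 217.4]), (221, [323.8, 242.0]), (36, [323.5, 229.5])]
yellow side [('cap', 'exp', np.float64(286.2), np.float64(174.5)), ('lab', 'exp', np.float64(285.9), np.float64(183.5))] [(102, [294.4, 189.7]), (33, [286.4, 174.5])]
green top [('cap', 'exp', np.float64(294.8), np.float64(229.7)), ('lab', 'exp', np.float64(293.2), np.float64(229.5))] [(26, [294.6, 229.5])]
green side [('cap', 'exp', np.float64(283.3), np.float64(185.5)), ('lab', 'exp', np.float64(282.9), np.float64(194.7))] [(19, [283.4, 186.1])]
red top [('cap', 'exp', np.float64(267.9), np.float64(232.5)), ('lab', 'exp', np.float64(267.4), np.float64(232.2))] [(28, [267.5, 232.8])]
red side [('cap', 'exp', np.float64(282.5), np.float64(196.9)), ('lab', 'exp', np.float64(282.1), np.float64(206.2))] [(44, [282.4, 210.5]), (26, [283.0, 197.5])]
```

The pumice hasn't moved and everything else is in place, so I'll hand the job in.

```bash
python3 -c "
from rig import robot
print(robot.close_job())"
```

```text
the job is handed in; nothing more can be done
None
```

The job is handed in at about 145 s: both scraps there were are in the tray, the dial is back at white, the scraper is upright in its rest and all three bottles stand on the mat; I went over the limit of 14 pictures by one, and my first try at the dial pressed it part-way without turning it.

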